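# Unlock the child-safe treat box and slide its lid open

### The job

Open the child-safe treat box: hold the orange spring catch down with one fingertip, and with the other push the black bolt knob back until the bolt is fully drawn, away from the lid, keeping the catch down all the while. Then let the catch spring up and push the lid by its wooden bar fully open, away from the front. Leave the honey jar, the tub and the tea box where they stand.

Things in the scene. Friction and masses are not known exactly. Their poses are not given: they have to be found in the camera images.
- box: white treat box, fixed to the worktop, 100 mm high. Origin on its underside; all x, y, z below are in its frame, turned by its yaw: x -95 (front, toward the robot) to +95 mm, y -200 to +175 mm (left seen from the robot). y < 0: closed white deck, top at z = 100 mm, with the lock. y > 0: store with treats under a sliding wooden lid (panel top z = 99 mm)
- catch_top (a point): centre of the top of the orange ribbed catch bar, flat and level, 30 mm (x) by 100 mm (y), at box x = -32, y = -80, z = 134 mm when up. It may be pressed anywhere along its length (it stays level) and a fingertip may slide along it while pressing
- catch (a joint): how far the catch is pressed, m: 0 up, 0.010 fully down on its stop. Spring, 2 N at the top to 6 N fully down; springs up when let go. From 0.007 down its steel tooth is clear of the two lugs on the bolt; less pressed, it blocks the bolt at home, half-way (between the lugs), and when drawn (the bolt then cannot go back)
- bolt_knob (a point): centre of the top of the black bolt knob, a block 26 mm (x) by 12 mm (y), z 120 to 158 mm, at box x = 30, y = -75 mm when locked, 62 mm behind the catch bar's middle line. Bolt and guides below it reach only z = 120 mm, under the pressed catch (124 mm): one fingertip can press the catch while the other stands level with it beside the knob. Clear for 45 mm on the knob's +y side
- bolt (a joint): how far the bolt is drawn, m: 0 locked (its tip is in the lid's steel keeper), 0.044 fully drawn on its stop. It moves along the box's -y, away from the lid. Friction about 2 N; it stays where it is left
- lid_bar (a point): centre of the top of the wooden push bar on the lid, 14 mm (x) by 90 mm (y), standing 30 mm above the lid panel, top at z = 129 mm; at box x = -25, y = 95 mm when shut, with 60 mm of bare lid in front of it (-x side). The lid's steel keeper, at y = 10 to 26 mm, is 124 mm high
- lid (a joint): how far the lid is open, m: 0 shut, 0.085 fully open on its stop. It moves along the box's +x, away from the robot, once the bolt tip has left the keeper. Friction about 2.5 N; it stays where it is left
- honey: loose honey jar with a green cap, 52 x 53 x 98 mm, origin under its centre; to be left alone
- tub: loose white tub with a wooden lid, 110 x 110 x 109 mm, origin under its centre; to be left alone
- tea_box_3: loose red and white tea box, 66 x 150 x 36 mm, origin under its centre; to be left alone

How it is judged:
By the outcome, as a careful person would: the job done as asked, in the order asked, and still so for the second after the job is handed in, with the robot touching nothing.
It also fails if it takes over 51 s, if anything falls off the work surface, if the arm or the gripper's body presses on something with over 40 N, if the wrist force passes 120 N, or if a joint passes its speed limit or range.

### The arm

A 6-joint arm with a two-finger parallel gripper is mounted at the origin on a cart in front of the work surface, level with it; the furniture and walls round the work are solid. World frame = base frame: x ahead of the robot, y to its left, z up, the work surface at z = 0. Lengths are in m, angles in rad, forces in N, time in s.
With the tool pointing down it reaches from about 0.4 to 0.925 m from the base axis. Payload 12.5 kg.
Tool frame: the origin (TCP) lies at the centre of the arm's flange, where the gripper is bolted on; the fingertips stand 190 mm ahead of it and the grasp point (between the pads) lies 171 mm ahead of it (tip_reach is the distance from the TCP to the fingertips, in m); z points along the fingers, y is the line along which they close (so a half turn about z gives the same grasp; the last joint's range is limited). The gripper opens to 95 mm and grips with 3 to 60 N. Pads are 20 mm wide; open, the fingers measure 119 mm over their backs; the gripper's body (75 mm by 180 mm) begins 59 mm behind the grasp point.
Start: joints at [-1.244, 0.491, 1.559, -0, 1.092, -0.106], TCP at [0.262, -0.567, 0.405] pointing down, gripper open.
Joint ranges: [-3.1, 3.1], [-0.84, 2.19], [0.05, 2.79], [-1.13, 4.28], [0.06, 2.93], [-2.69, 2.69]. Speed limits (rad/s): [2.22, 2.22, 2.79, 3.14, 3.14, 3.14].

### API

Orientations are given as a 3x3 rotation matrix whose columns are the frame's x, y, z axes.
In Python, from bench import * gives the robot as it stands. The module is installed in compiled form; this text tells all that it offers.
- The arm moves only by the tool send_rows, never from a script. Its argument "increments" is a list of rows, each a list of 6 numbers: the shift along the world's x, y, z in mm, then the turn, a rotation vector about the world's x, y, z in rad. A call has 1 to 20 rows; each row is the pose to reach, as a shift and turn from the pose commanded when the call began; what a row does not reach only later rows make up. A row lasts 1/10 s, in which the tool goes at most 50 mm and 8.59 degrees, less where a joint would pass 70% of its speed; a pose out of reach is approached as far as the arm can. A call with a gripper value outside its range is refused whole. "claw" is the finger opening in mm, from 0 to 95.1, set as the call begins (left out, the last holds). The fingers move at their own pace and stop on an object; "grip_force" is the grip in N (left out, the last holds). Time passes only in rows, so rows that repeat a pose let the fingers close. It gives the time, the measured TCP pose, the force, the opening and the grip force at its end, in the units of the state.
- get_state(): the state, without advancing time (a new reading comes with each control period).
- snapshot(name): name is "scene" or "side" or "wrist"; returns the picture (400x640x3 uint8, blue, green, red); there is no depth.
- camera_info(name): a dict with "vertical_fov" (degrees; the focal length in pixels is half the picture's height over the tangent of half this angle, whatever the lens; pixels are square), "cx", "cy" (the principal point, pixels), "R" (3x3) and "t" (3): a world point X has camera coordinates R X + t. Camera axes: x right, y down, z forward; pixel columns grow to the right and rows downward; lengths in m; the calibration is good to about 2 mm. A picture is of the moment at which its call begins: read the wrist's pose just before it. camera_info takes no time and is no camera call; for the wrist camera it gives the pose at the moment of the call.
- sign_off(): hands the job in; it is judged then, once.
Trained networks look in the newest picture that a camera, given by its name, has taken for a name from the list of things; names that differ only in an ending like _2 or _b are one class to them, and where a whole thing is asked for, a point or a joint stands for the part that bears it (a point fixed in the world has none). Each returns a list of dicts, best first, with "confidence" (0 to 1); they miss things now and then, are a little off and sometimes report something else, mostly with a low value. They report only what shows in the picture. A call takes as long as a camera call.
- search_frame(camera, thing): "xy" ([column, row] in pixels, amid what is visible of it).
- pinpoint(camera, thing): "xy" ([column, row] in pixels: a listed point, or the origin of a listed thing).
The state is a dict: "time_s": time; "joint_positions": joint angles; "dq": joint speeds; "joint_efforts": joint torques, N m; "position": TCP position; "ee_rot": TCP orientation; "wrist_force": force on the tool from outside, world axes, zero at the start; "moment": the same for the moment, N m; "width": finger opening in m; "finger_force": force on a finger pad.
Only numpy, scipy, OpenCV 4.12 (cv2) and the standard library are available. Lean on these libraries where they do the work, as an engineer would, in place of code of your own. Each camera call takes 0.05 s, during which the arm holds its last target. There are 200 camera calls.

## Working session

There is one attempt and no reset: what is moved stays moved. The work goes in short steps, Python scripts to look and compute and a tool call to move; the robot and the scene stay as the last step left them, time stands still between calls to the robot, and variables do not carry over. Pictures are saved under pics/ and viewed, at most 10 in all, crops included, and the job is handed in when it is done.

Besides the shell and the picture viewer there is one more tool, called after ">>>" as name(argument=value, ...), one argument or row to a line, values as JSON. send_rows: Moves the arm, as the interface text tells. Its arguments: {"type":"object","properties":{"increments":{"type":"array","items":{"type":"array","items":{"type":"number"}}},"claw":{"type":"number"},"grip_force":{"type":"number"}},"required":["increments"]}

```bash
mkdir -p pics; cat > h.py <<'E'
from bench import *
import numpy as np, cv2
def ci(n):
    c=camera_info(n); f=200/np.tan(np.radians(c["vertical_fov"])/2)
    return f,c["cx"],c["cy"],np.array(c["R"]),np.array(c["t"])
def ray(n,xy):
    f,cx,cy,R,t=ci(n); d=R.T@np.array([(xy[0]-cx)/f,(xy[1]-cy)/f,1]); return -R.T@t,d
def atz(n,xy,z):
    o,d=ray(n,xy); return o+d*(z-o[2])/d[2]
def proj(n,X):
    f,cx,cy,R,t=ci(n); p=R@np.array(X)+t; return [f*p[0]/p[2]+cx,f*p[1]/p[2]+cy]
E
python3 - <<'E'
from h import *
s=get_state(); print(s["time_s"],s["position"],s["ee_rot"],s["width"])
for n in ("scene","side"):
    im=snapshot(n); cv2.imwrite(f"pics/{n}0.png",im)
    for th,z in (("catch_top",.134),("bolt_knob",.158),("lid_bar",.129),("box",0),("honey",0),("tub",0),("tea_box_3",0)):
        for r in pinpoint(n,th)[:2]: print(n,th,np.round(r["xy"],1),round(r["confidence"],2),np.round(atz(n,r["xy"],z),4))
E
```

```text
0.0 [ 0.26214538 -0.56731791  0.40416739] [[ 9.07789409e-01  4.19426095e-01 -3.73516162e-04]
 [ 4.19426249e-01 -9.07788804e-01  1.05359941e-03]
 [ 1.02833295e-04 -1.11310887e-03 -9.99999375e-01]] 0.09513665542395858
scene catch_top [346.3 176.5] 0.88 [ 0.5113 -0.0492  0.134 ]
scene bolt_knob [337.3 156.2] 0.51 [ 0.593  -0.0682  0.158 ]
scene lid_bar [295.4 184.5] 0.85 [0.5707 0.1066 0.129 ]
scene box [323.4 207.1] 0.73 [0.5539 0.013  0.    ]
scene box [438.3 202. ] 0.6 [ 0.3611 -0.3337  0.    ]
scene honey [202.4 270.7] 0.55 [0.5082 0.4688 0.    ]
scene honey [441.  199.6] 0.2 [ 0.3655 -0.3502  0.    ]
scene tub [252.7 272.5] 0.59 [0.4205 0.3455 0.    ]
scene tea_box_3 [438.9 198.7] 0.85 [ 0.3731 -0.3474  0.    ]
side catch_top [331.1 159.5] 0.54 [ 0.5278 -0.073   0.134 ]
side bolt_knob [313.3 149.2] 0.74 [ 0.5866 -0.0688  0.158 ]
side lid_bar [291.9 189.9] 0.66 [0.5666 0.1101 0.129 ]
side box [308.  204.1] 0.58 [0.5706 0.0062 0.    ]
side honey [243.4 317.8] 0.81 [0.5148 0.4641 0.    ]
side tub [299.8 294.6] 0.59 [0.4246 0.3423 0.    ]
side tea_box_3 [402.4 165.8] 0.82 [ 0.3649 -0.3306  0.    ]
side tea_box_3 [305.4 202. ] 0.17 [5.829e-01 2.000e-04 0.000e+00]
```

View pics/scene0.png

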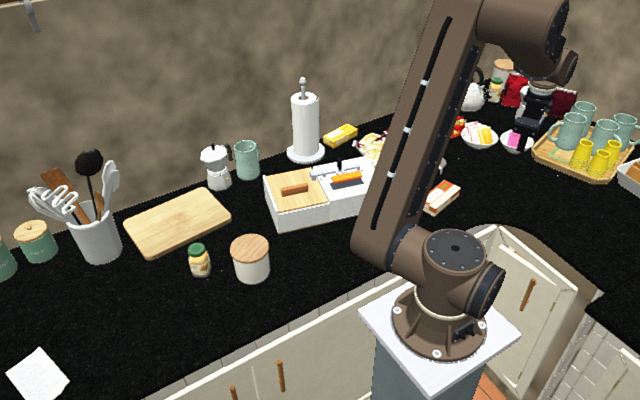

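View pics/side0.png

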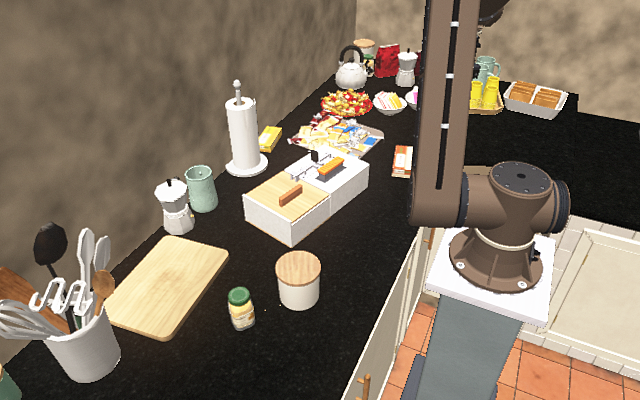

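```bash
python3 - <<'E'
from h import *
from scipy.optimize import least_squares
P={"catch":(-.032,-.08,.134),"knob":(.03,-.075,.158),"bar":(-.025,.095,.129),"box":(0,0,0)}
O=[("scene","catch",(346.3,176.5)),("scene","knob",(337.3,156.2)),("scene","bar",(295.4,184.5)),("scene","box",(323.4,207.1)),("side","catch",(331.1,159.5)),("side","knob",(313.3,149.2)),("side","bar",(291.9,189.9)),("side","box",(308,204.1))]
def W(p,k):
    c,s=np.cos(p[2]),np.sin(p[2]); x,y,z=P[k]; return [p[0]+c*x-s*y,p[1]+s*x+c*y,z]
f=lambda p:np.concatenate([np.subtract(proj(n,W(p,k)),xy) for n,k,xy in O])
r=least_squares(f,[.57,.01,-.2],loss="soft_l1"); print(r.x,np.round(r.fun.reshape(-1,2),1))
for k in P: print(k,np.round(W(r.x,k),4))
f_,_,_,R,t=ci("wrist");s=get_state();E=np.array(s["ee_rot"]);print("cam in tool",E.T@(-R.T@t-s["position"]),E.T@R.T@[0,0,1],f_)
for n in("scene","side"):print(n,-ci(n)[3].T@ci(n)[4])
E
```

```text
[ 0.57165714  0.01036548 -0.2052577 ] [[ 0.9 -3.3]
 [ 1.5  1. ]
 [ 0.1  0.9]
 [-2.1 -3.1]
 [-0.5  2.2]
 [ 0.3  0. ]
 [ 0.3 -0.3]
 [-0.9  0.7]]
catch [ 0.524  -0.0614  0.134 ]
knob [ 0.5857 -0.0692  0.158 ]
bar [0.5665 0.1085 0.129 ]
box [0.5717 0.0104 0.    ]
cam in tool [0.07187198 0.00019097 0.01890841] [-2.55244317e-01  2.89816324e-04  9.66876546e-01] 313.2050004982677
scene [-0.50801516  0.67040545  1.10720144]
side [0.04720372 1.00597677 0.91023245]
```

The box is left of centre in both pictures (scene ~(320,195), side ~(305,200)). The paper towel stands behind it, and the jar and tub are to its left. I'm moving above the lock, with the closing line along box x, to get a close look.

>>> send_rows(
  increments=[
    [20,36,0,0,0,0.06],
    [40,72,0,0,0,0.12],
    [60,108,0,0,0,0.19],
    [80,144,0,0,0,0.25],
    [100,179,0,0,0,0.31],
    [120,215,0,0,0,0.37],
    [140,251,0,0,0,0.44],
    [161,287,0,0,0,0.5],
    [181,323,0,0,0,0.56],
    [201,359,0,0,0,0.62],
    [221,395,0,0,0,0.68],
    [241,430,0,0,0,0.75],
    [261,466,0,0,0,0.81],
    [281,502,0,0,0,0.87],
    [301,538,0,0,0,0.932],
    [301,538,0,0,0,0.932],
    [301,538,0,0,0,0.932],
  ],
  claw=50,
)

```text
time_s: 2.5
position: [0.5632, -0.0287, 0.4046]
ee_rot: [[0.203, 0.979, -0.0], [0.979, -0.203, -0.0], [-0.0, -0.0, -1.0]]
wrist_force: [0.5, 0.6, -0.5]
width: 0.0499
finger_force: 0.0
```

```bash
python3 - <<'E'
from h import *
s=get_state(); print(s["time_s"],s["position"],np.round(s["ee_rot"],4),s["width"],s["wrist_force"])
im=snapshot("wrist"); cv2.imwrite("pics/wrist1.png",im)
for th,z in (("catch_top",.134),("bolt_knob",.158),("lid_bar",.129),("box",0)):
    for r in pinpoint("wrist",th)[:2]: print(th,np.round(r["xy"],1),round(r["confidence"],2),np.round(atz("wrist",r["xy"],z),4))
print("towel",atz("scene",(307,152),0),atz("side",(245,165),0))
E
```

```text
2.5 [ 0.56318935 -0.02871403  0.40456635] [[ 2.032e-01  9.791e-01 -3.000e-04]
 [ 9.791e-01 -2.032e-01 -1.000e-04]
 [-2.000e-04 -3.000e-04 -1.000e+00]] 0.04991223634485143 [ 0.47473508  0.61256098 -0.51166936]
catch_top [278.3 241.6] 0.62 [ 0.5201 -0.0556  0.134 ]
catch_top [321.  139.5] 0.29 [0.574  0.0219 0.134 ]
bolt_knob [355.5 252.2] 0.65 [ 0.583 -0.068  0.158]
bolt_knob [324.1 141.2] 0.18 [0.5763 0.0217 0.158 ]
lid_bar [293.   19.3] 0.57 [0.5718 0.1109 0.129 ]
box [321.  139.6] 0.57 [0.5722 0.0118 0.    ]
towel [ 0.86469152 -0.10698308  0.        ] [ 0.87320251 -0.09585238  0.        ]
```

View pics/wrist1.png

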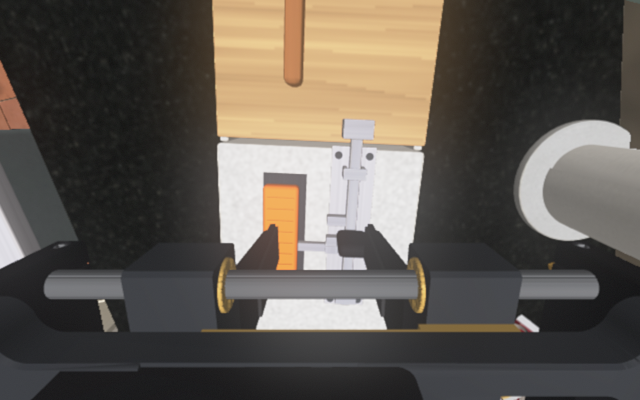

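```bash
python3 - <<'E'
from h import *
im=cv2.imread("pics/wrist1.png"); cv2.imwrite("pics/crop1.png",cv2.resize(im[70:310,200:440],(600,600),interpolation=cv2.INTER_CUBIC))
p=(.5717,.0104,-.205); c,s=np.cos(p[2]),np.sin(p[2])
for nm,xy,z,e in (("catchL",(264,185),.134,(-47,-30)),("catchR",(299,185),.134,(-17,-30)),("catchR2",(298,268),.134,(-17,0)),("barL",(285,40),.129,(-32,0)),("barR",(303,40),.129,(-18,0)),("barend",(293,84),.129,(-25,50)),("knobL",(338,231),.158,(17,-69)),("deckL",(218,143),.1,(-95,0)),("deckR",(424,151),.1,(95,0)),("lidL0",(213,0),.099,(-95,0))):
    w=atz("wrist",xy,z)-[p[0],p[1],0]; print(nm,np.round(1e3*np.array([c*w[0]+s*w[1],-s*w[0]+c*w[1]]),1),e)
E
```

```text
catchL [-46.9 -25.4] (-47, -30)
catchR [-18.1 -25.5] (-17, -30)
catchR2 [ -20.5 -100.5] (-17, 0)
barL [-26.6  84.5] (-32, 0)
barR [-13.2  84.5] (-18, 0)
barend [-21.4  53.4] (-25, 50)
knobL [ 13.1 -56.7] (17, -69)
deckL [-92.8   6. ] (-95, 0)
deckR [93.7 -1.6] (95, 0)
lidL0 [-87.2 120.6] (-95, 0)
```

View pics/crop1.png

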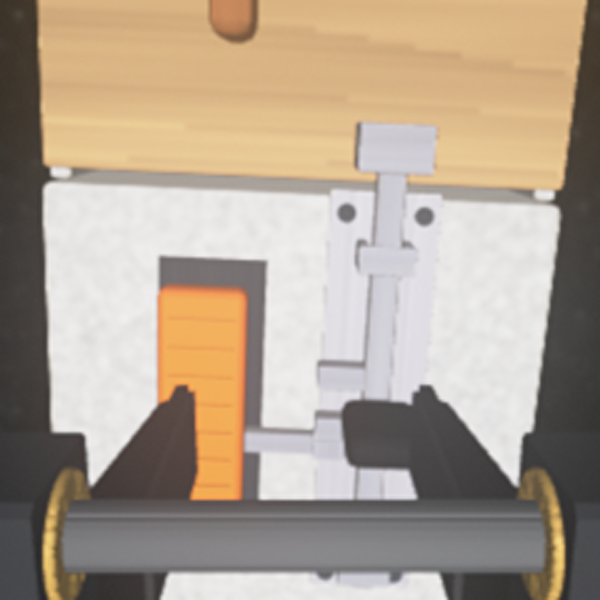

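```bash
cat > fit.py <<'E'
from h import *
from scipy.optimize import least_squares
N=None
# (camera,pixel,(x,y,z) N=free coordinate)
O=[((264,185),-47,-30,134),((299,185),-17,-30,134),((298,268),-17,N,134),((285,40),-32,N,129),((303,40),-18,N,129),((293,86),-25,50,129),
((218,143.5),-95,N,100),((424,151.5),95,N,100),((213,0),-95,N,99),((220,240),-95,N,100),((337,238),17,N,158),((213,80),-95,N,99),((434,70),95,N,99)]
wr={i:atz("wrist",o[0],o[3]/1e3)*1e3 for i,o in enumerate(O)}
def f(p):
    c,s=np.cos(p[2]),np.sin(p[2]); r=[]
    for i,(xy,x,y,z) in enumerate(O):
        dx,dy=wr[i][0]-p[0],wr[i][1]-p[1]; 
        if x is not N: r.append(c*dx+s*dy-x)
        if y is not N: r.append(-s*dx+c*dy-y)
    dx,dy=wr[7]-wr[6],0; d=wr[7]-wr[6]; r.append(-s*d[0]+c*d[1])
    return np.array(r)
r=least_squares(f,[571,10,-.2],loss="soft_l1",f_scale=2); print(np.round(r.x,3),np.round(r.fun,1))
p=r.x; c,s=np.cos(p[2]),np.sin(p[2])
for nm,x,y,z in (("press",-1,-47,0),("end",-1,-104,0),("knob",30,-75,158),("catch",-32,-80,134),("bar",-25,95,129),("lidpre",-56,95,0),("barend",-25,50,129)):
    w=[p[0]+c*x-s*y,p[1]+s*x+c*y,z]; print(nm,np.round(w,1),np.round(proj("wrist",np.array(w)/1e3),1))
E
python3 fit.py
```

```text
[ 5.72811e+02  1.25870e+01 -2.51000e-01] [ 0.8  0.1 -0.4  1.3  0.7  0.9  0.4  0.6 -1.5  1.5 -1.8  1.7 -0.3 -2.2
 -1.  -1.8  1. ]
press [560.1 -32.7   0. ] [318.9 176.8]
end [546.  -87.9   0. ] [317. 220.]
knob [583.2 -67.5 158. ] [355.5 251.5]
catch [521.9 -56.9 134. ] [280.6 242.3]
bar [572.2 110.8 129. ] [293.5  19.3]
lidpre [542.2 118.5   0. ] [275.7  51.7]
barend [561.   67.2 129. ] [292.3  83.9]
```

>>> send_rows(
  increments=[
    [-3,-4,-10,0,0,-0.046],
    [-3,-4,-25,0,0,-0.046],
    [-3,-4,-42,0,0,-0.046],
    [-3,-4,-58,0,0,-0.046],
    [-3,-4,-70,0,0,-0.046],
    [-3,-4,-75,0,0,-0.046],
    [-3,-4,-75,0,0,-0.046],
    [-3,-4,-75,0,0,-0.046],
  ],
)

```text
time_s: 3.55
position: [0.5603, -0.0335, 0.3303]
ee_rot: [[0.25, 0.968, 0.001], [0.968, -0.25, -0.0], [0.0, 0.001, -1.0]]
wrist_force: [-0.6, 0.7, -0.7]
width: 0.0499
finger_force: 0.0
```

```bash
python3 - <<'E'
from h import *
s=get_state(); print(s["time_s"],s["position"],np.round(s["ee_rot"],4),s["width"],s["wrist_force"])
im=snapshot("wrist"); cv2.imwrite("pics/wrist2.png",cv2.resize(im[:,120:520],(600,600)))
E
```

```text
3.55 [ 0.56026999 -0.03351898  0.33025799] [[ 2.496e-01  9.684e-01  8.000e-04]
 [ 9.684e-01 -2.496e-01 -2.000e-04]
 [ 0.000e+00  8.000e-04 -1.000e+00]] 0.04991626550790793 [-0.62040758  0.74023481 -0.70371905]
```

View pics/wrist2.png

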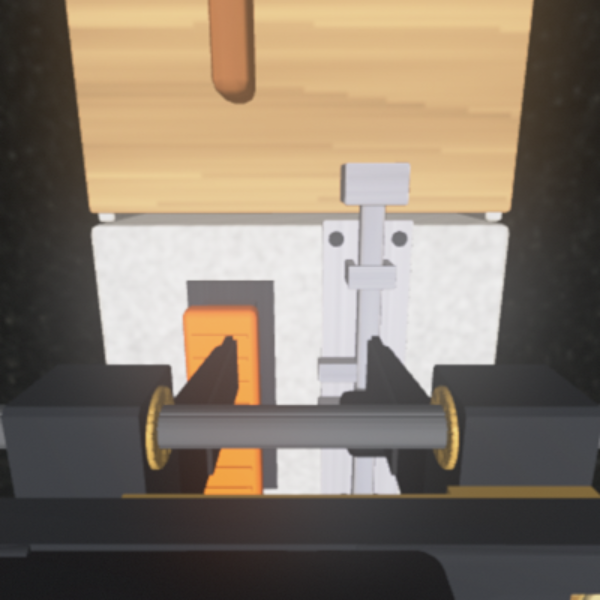

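The left tip is above the orange bar (235,340). The right tip is just to the +y side of the knob (375,340), clear of it. Now pressing.

>>> send_rows(
  increments=[
    [0,0,-4,0,0,0],
    [0,0,-8,0,0,0],
    [0,0,-12,0,0,0],
    [0,0,-14,0,0,0],
    [0,0,-16,0,0,0],
    [0,0,-16,0,0,0],
    [0,0,-16,0,0,0],
  ],
)

```text
time_s: 4.3
position: [0.5603, -0.0333, 0.3143]
ee_rot: [[0.249, 0.968, 0.001], [0.968, -0.249, -0.0], [0.0, 0.001, -1.0]]
wrist_force: [-0.3, 0.3, 8.0]
width: 0.05
finger_force: 4.0
```

>>> send_rows(
  increments=[
    [-1,-4,0,0,0,0],
    [-2,-8,0,0,0,0],
    [-3,-12,0,0,0,0],
    [-4,-15.5,0,0,0,0],
    [-5,-19.5,0,0,0,0],
    [-6,-23.5,0,0,0,0],
    [-7,-27,0,0,0,0],
    [-8,-31,0,0,0,0],
    [-8,-31,0,0,0,0],
  ],
)

```text
time_s: 5.2
position: [0.5523, -0.0641, 0.3143]
ee_rot: [[0.25, 0.968, 0.001], [0.968, -0.25, 0.001], [0.001, 0.001, -1.0]]
wrist_force: [1.2, 4.5, 9.1]
width: 0.0504
finger_force: 4.4
```

>>> send_rows(
  increments=[
    [-1,-4,0,0,0,0],
    [-2,-8,0,0,0,0],
    [-3,-12,0,0,0,0],
    [-4,-15.5,0,0,0,0],
    [-5,-19.5,0,0,0,0],
    [-5.5,-22,0,0,0,0],
    [-6,-24,0,0,0,0],
    [-6,-24,0,0,0,0],
  ],
)

```text
time_s: 6.0
position: [0.5469, -0.0851, 0.3143]
ee_rot: [[0.248, 0.969, 0.003], [0.969, -0.248, 0.006], [0.006, 0.001, -1.0]]
wrist_force: [10.8, 35.8, 8.1]
width: 0.0496
finger_force: 21.2
```

>>> send_rows(
  increments=[
    [0.8,3,0,0,0,0],
    [1.5,6,0,0,0,0],
    [1.5,6,0,0,0,0],
    [1.5,6,10,0,0,0],
    [1.5,6,25,0,0,0],
    [1.5,6,45,0,0,0],
    [5,20,65,0,0,0],
    [13,50,75,0,0,0],
    [20,80,75,0,0,0],
    [20,80,75,0,0,0],
  ],
)

```text
time_s: 7.0
position: [0.5663, -0.0059, 0.3892]
ee_rot: [[0.247, 0.969, 0.0], [0.969, -0.247, 0.0], [0.0, 0.0, -1.0]]
wrist_force: [-0.2, 0.1, -1.2]
width: 0.0503
finger_force: 0.0
```

```bash
python3 - <<'E'
from h import *
s=get_state(); print(s["time_s"],s["position"],s["wrist_force"])
im=snapshot("wrist"); cv2.imwrite("pics/wrist3.png",cv2.resize(im[:,120:520],(600,600)))
for th,z in (("catch_top",.134),("bolt_knob",.158),("lid_bar",.129)):
    for r in pinpoint("wrist",th)[:1]: print(th,np.round(r["xy"],1),round(r["confidence"],2),np.round(atz("wrist",r["xy"],z),4))
E
```

```text
7.0 [ 0.56626191 -0.00591943  0.38924843] [-0.21467106  0.1245551  -1.1596852 ]
catch_top [285.6 275.9] 0.56 [ 0.5232 -0.0567  0.134 ]
bolt_knob [358.9 337.1] 0.67 [ 0.5708 -0.1113  0.158 ]
lid_bar [283.8  51.7] 0.75 [0.5693 0.1091 0.129 ]
```

View pics/wrist3.png

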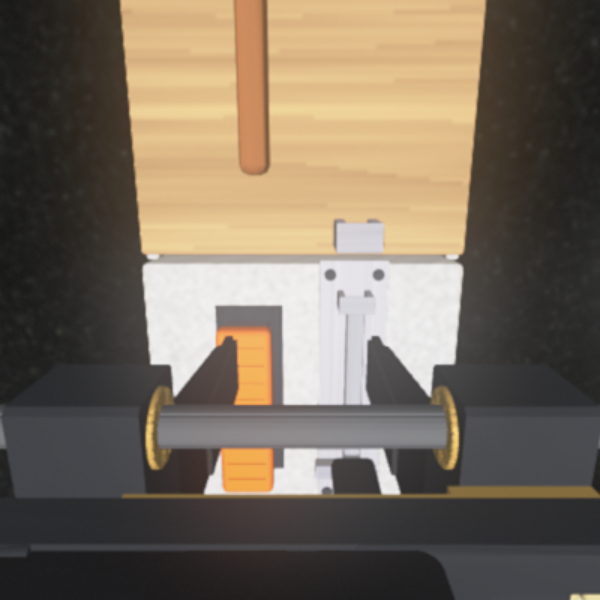

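The knob now reads 45 mm further along -y, the bolt tip is out of the keeper (~(360,300)) and the catch is up. Next is the lid.

>>> send_rows(
  increments=[
    [-6,31,0,0,0,0],
    [-12,62,0,0,0,0],
    [-18,93,0,0,0,0],
    [-24,124,0,0,0,0],
    [-24,124,-20,0,0,0],
    [-24,124,-45,0,0,0],
    [-24,124,-65,0,0,0],
    [-24,124,-80,0,0,0],
    [-24,124,-88,0,0,0],
    [-24,124,-88,0,0,0],
    [-24,124,-88,0,0,0],
  ],
  claw=0,
)

```text
time_s: 8.3
position: [0.5424, 0.1152, 0.3012]
ee_rot: [[0.25, 0.968, 0.0], [0.968, -0.25, -0.0], [0.0, 0.0, -1.0]]
wrist_force: [-0.7, -0.3, 0.1]
width: 0.0002
finger_force: 0.0
```

>>> send_rows(
  increments=[
    [7,-2,0,0,0,0],
    [14,-3.5,0,0,0,0],
    [21,-5.5,0,0,0,0],
    [28,-7,0,0,0,0],
    [35,-9,0,0,0,0],
    [42,-11,0,0,0,0],
    [49,-12.5,0,0,0,0],
    [56,-14.5,0,0,0,0],
    [63,-16,0,0,0,0],
    [70,-18,0,0,0,0],
    [77,-20,0,0,0,0],
    [84,-21.5,0,0,0,0],
    [89,-23,0,0,0,0],
    [92,-23.5,0,0,0,0],
    [94,-24,0,0,0,0],
    [94,-24,0,0,0,0],
  ],
)

```text
time_s: 9.9
position: [0.6364, 0.0915, 0.3007]
ee_rot: [[0.249, 0.968, 0.001], [0.968, -0.249, -0.0], [-0.0, 0.001, -1.0]]
wrist_force: [0.1, -0.3, 0.3]
width: 0.0001
finger_force: 0.0
```

>>> send_rows(
  increments=[
    [1.5,-0.4,0,0,0,0],
    [3,-0.8,0,0,0,0],
    [4,-1,0,0,0,0],
    [5,-1.3,0,0,0,0],
    [6,-1.6,0,0,0,0],
  ],
)

```text
time_s: 10.4
position: [0.64, 0.0908, 0.3005]
ee_rot: [[0.249, 0.968, -0.009], [0.968, -0.249, 0.001], [-0.001, -0.009, -1.0]]
wrist_force: [-25.2, 5.8, 13.1]
width: 0.0003
finger_force: 13.3
```

```bash
python3 - <<'E'
from h import *
s=get_state(); print(s["time_s"],s["position"],s["wrist_force"])
im=snapshot("wrist"); cv2.imwrite("pics/wrist4.png",im)
E
```

```text
10.4 [0.6400442  0.09079654 0.30048503] [-25.15513308   5.8183699   13.07273046]
```

View pics/wrist4.png

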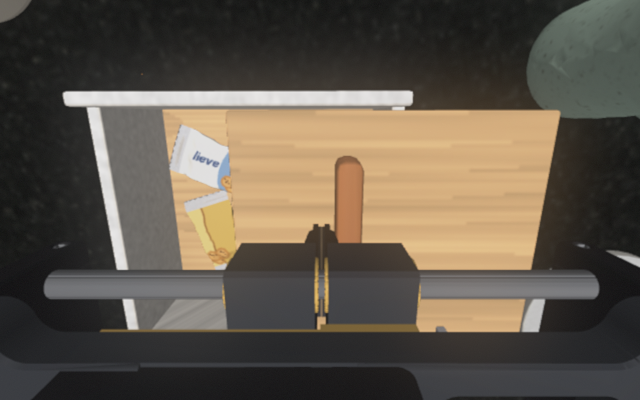

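The lid is on its stop: 25 N, bar carried about 85 mm, treats showing at (205,200). Backing off and lifting clear.

>>> send_rows(
  increments=[
    [-8,2,0,0,0,0],
    [-16,4,0,0,0,0],
    [-16,4,20,0,0,0],
    [-16,4,50,0,0,0],
    [-30,-20,90,0,0,0],
    [-50,-55,120,0,0,0],
    [-70,-90,130,0,0,0],
    [-70,-90,130,0,0,0],
    [-70,-90,130,0,0,0],
  ],
)

```text
time_s: 11.35
position: [0.5719, -0.0005, 0.4313]
ee_rot: [[0.251, 0.968, 0.002], [0.968, -0.251, -0.0], [0.0, 0.002, -1.0]]
wrist_force: [0.3, -0.1, 0.1]
width: 0.0008
finger_force: 0.0
```

```bash
python3 - <<'E'
from h import *
s=get_state(); print(s["time_s"],s["position"],s["wrist_force"])
im=snapshot("wrist"); cv2.imwrite("pics/wrist5.png",im)
p=(.5728,.0126,-.251); c,q=np.cos(p[2]),np.sin(p[2])
for th,z in (("catch_top",.134),("bolt_knob",.158),("lid_bar",.129)):
    for r in pinpoint("wrist",th)[:1]:
        w=atz("wrist",r["xy"],z)-[p[0],p[1],0]; print(th,round(r["confidence"],2),np.round(1e3*np.array([c*w[0]+q*w[1],-q*w[0]+c*w[1]]),1))
for n in("scene","side"):
    snapshot(n)
    for th in("honey","tub","tea_box_3"):
        for r in pinpoint(n,th)[:1]: print(n,th,np.round(r["xy"],1))
E
```

```text
11.35 [ 5.71887468e-01 -4.77739714e-04  4.31250979e-01] [ 0.32111362 -0.0868672   0.14673533]
catch_top 0.61 [ 0.3 20.5]
lid_bar 0.82 [58.1 99.6]
scene honey [201.9 272.6]
scene tea_box_3 [437.8 203.4]
side honey [241.3 320.2]
side tub [300.2 296.8]
side tea_box_3 [403.  165.1]
```

View pics/wrist5.png

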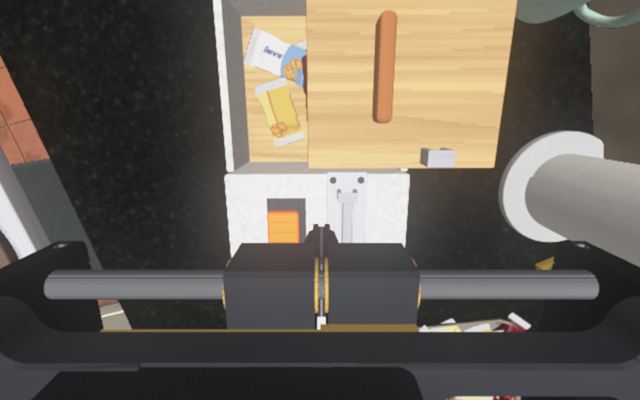

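The lid is open (bar at box x ≈ 58 mm, against 60 expected), the bolt is drawn, the catch is up, and the honey jar, tub and tea box haven't moved. The arm is clear of everything.

```bash
python3 -c "
from bench import *
print(sign_off())"
```

```text
the job is handed in; nothing more can be done
None
```

The treat box is open and handed in at about 11.5 s of the 51 s allowed: bolt drawn onto its stop with the catch held down, catch released, lid pushed open onto its stop, and the honey jar, tub and tea box left where they stood.

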